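# Sort sealed culture canisters by heft

### The job

The three sealed metal canisters with black knobs look alike, but some are packed with glass dishes and some are empty: lift each to judge by its weight. Stand the loaded ones in the blue tray for the incubator and the empty ones in the yellow tray for return, upright on the tray floor. Set them down gently, do not tip them over, and leave the bottles and the stack of dishes where they are.

Things in the scene. Friction and masses are not known exactly. Their poses are not given: they have to be found in the camera images.
- canister_a: one of three like canisters: upright metal cylinder, 62 mm diameter, 98 mm tall, two dark bands, sealed by a fixed black lid (65 mm diameter, top 106 mm up) with a black round grip knob (30 mm diameter, 106 to 142 mm up). Loose. Weighs 0.19-0.23 kg empty, 0.48-0.62 kg loaded; one or two of the three are loaded, changing every time, not visible. Origin: centre of underside, z up its axis.
- canister_b: one of three like canisters: upright metal cylinder, 62 mm diameter, 98 mm tall, two dark bands, sealed by a fixed black lid (65 mm diameter, top 106 mm up) with a black round grip knob (30 mm diameter, 106 to 142 mm up). Loose. Weighs 0.19-0.23 kg empty, 0.48-0.62 kg loaded; one or two of the three are loaded, changing every time, not visible. Origin: centre of underside, z up its axis.
- canister_c: one of three like canisters: upright metal cylinder, 62 mm diameter, 98 mm tall, two dark bands, sealed by a fixed black lid (65 mm diameter, top 106 mm up) with a black round grip knob (30 mm diameter, 106 to 142 mm up). Loose. Weighs 0.19-0.23 kg empty, 0.48-0.62 kg loaded; one or two of the three are loaded, changing every time, not visible. Origin: centre of underside, z up its axis.
- tray_blue: blue plastic tray, fixed to the bench: 300 mm along its x, 115 mm along its y, rim 30 mm above the bench, walls and floor 5 mm thick (inside 290 x 105 mm: three canisters fit in a row along x). Origin: centre of the underside. For loaded canisters. It may be to the robot's left or right.
- tray_yellow: yellow plastic tray, fixed to the bench: 300 mm along its x, 115 mm along its y, rim 30 mm above the bench, walls and floor 5 mm thick (inside 290 x 105 mm: three canisters fit in a row along x). Origin: centre of the underside. For empty canisters. It is on the other side from the blue tray.
- reagent: amber glass bottle with a blue cap and a pale label, 64 mm in diameter, 130 mm tall, loose among the canisters; a bystander. Origin: centre of the underside.
- reagent_side: amber glass bottle with a blue cap and a pale label, 72 mm in diameter, 160 mm tall, loose at the robot's left edge of the bench; a bystander. Origin: centre of the underside.
- dishes: stack of four clear round dishes with red medium, 90 mm in diameter, 59 mm tall in all, loose, behind the canisters; a bystander. Origin: centre of the underside.
Not all that is in view belongs to the job. Leave any red look-alike of the canister_a alone. Leave any purple look-alike of the canister_c alone.

How it is judged:
By the outcome, as a careful person would: the job done as asked, in the order asked, and still so for the second after the job is handed in, with the robot touching nothing.
It also fails if it takes over 70 s, if anything falls off the work surface, if the arm or the gripper's body presses on something with over 40 N, if the wrist force passes 120 N, or if a joint passes its speed limit or range.

### The arm

A 6-joint arm with a two-finger parallel gripper is mounted at the origin on the work surface. World frame = base frame: x ahead of the robot, y to its left, z up, the work surface at z = 0. Lengths are in m, angles in rad, forces in N, time in s.
With the tool pointing down it reaches from about 0.275 to 0.75 m from the base axis. Payload 10.2 kg.
Tool frame: the origin (TCP) lies on the mounting face of the last link; the fingertips stand 166 mm ahead of it and the grasp point (between the pads) lies 147 mm ahead of it; z points along the fingers, y is the direction in which the jaws open and shut (so a half turn about z gives the same grasp; the last joint's range is limited). The gripper opens to 88 mm and grips with 3 to 60 N. Pads are 18 mm wide; open, the fingers measure 123 mm over their backs; the gripper's body (75 mm by 187 mm) begins 45 mm behind the grasp point.
Start: joints at [-1.547, 0.313, 1.498, -0, 1.331, -0.223], TCP at [0.128, -0.509, 0.405] pointing down, gripper open.
Joint ranges: [-2.94, 2.94], [-0.97, 2.17], [0.19, 2.56], [-1.23, 4.37], [0.02, 3.11], [-2.88, 2.88]. Speed limits (rad/s): [2.39, 2.39, 3.01, 3.14, 3.14, 3.14].

### API

Orientations are given as a unit quaternion [x, y, z, w].
In Python, from workcell import get_obs, read_camera, close_job gives the robot as it stands.
- The arm moves only by the tool arm_command, never from a script. Its argument "moves" is a list of rows, each a list of 5 numbers: the shift along the tool's x, y, z in cm, then the turn about the tool's z in rad, then the finger opening in cm, from 0 to 8.81. A call has 1 to 5 rows; each row shifts and turns the commanded pose from where the row before left it, along the tool's axes as they then stand; what a row does not reach is not made up. A row lasts 1/12 s, in which the tool goes at most 41.7 mm and 7.16 degrees, less where a joint would pass 70% of its speed; a pose out of reach is approached as far as the arm can. A call is refused whole if a number of a shift passes 4.17 or a number of a turn 0.125, either way. A call with a gripper value outside its range is refused whole. The fingers move at their own pace and stop on an object; the grip force is fixed at half the most. Time passes only in rows, so rows that do not move let the fingers close. It gives the time, the measured TCP pose, the force and the opening at its end, in the units of the state.
- get_obs(): the state, without advancing time (a new reading comes with each control period).
- read_camera(name): name is "scene" or "top" or "wrist"; returns a dict with "pixels" (400x640x3 uint8, red, green, blue), "depth" (400x640 float32, m along the optical axis (not along the pixel's ray), 0 where there is no reading), "K" (3x3 intrinsics, pixels), "pose" (4x4, takes a point from camera to world coordinates); the wrist camera has in their place "hand_eye" (4x4, takes a point from camera to tool coordinates, whose origin is the TCP and whose axes are the flange's). Camera axes: x right, y up, looking along -z (the intrinsics and any distortion apply to the point x, -y, -z); pixel columns grow to the right and rows downward; lengths in m; the calibration is good to about 2 mm. A picture is of the moment at which its call begins: read the wrist's pose just before it.
- close_job(): hands the job in, once; it reports no verdict.
The state is a dict: "time": time; "joint_positions": joint angles; "qvel": joint speeds; "joint_efforts": joint torques, N m; "ee_pos": TCP position; "ee_rot": TCP orientation; "contact_force": force on the tool from outside, world axes, zero at the start; "moment": the same for the moment, N m; "width": opening from 0.0 (shut) to 1.0 (fully open).
Only numpy, scipy, OpenCV 4.12 (cv2) and the standard library are available. Lean on these libraries where they do the work, as an engineer would, in place of code of your own. Each camera call takes 0.05 s, during which the arm holds its last target. There are 200 camera calls.

## Working session

There is one attempt and no reset: what is moved stays moved. The work goes in short steps, Python scripts to look and compute and a tool call to move; the robot and the scene stay as the last step left them, time stands still between calls to the robot, and variables do not carry over. Pictures are saved under pics/ and viewed, about 8 in all and at most 12, crops included, and the job is handed in when it is done.

Besides the shell and the picture viewer there is one more tool, called after "Request:" as a command line: name --pt "numbers of a row" for each row, then --argument value for the rest. arm_command: Moves the arm, as the interface text tells. Its arguments: {"type":"object","properties":{"moves":{"type":"array"}},"required":["moves"]}

```bash
mkdir -p pics; ls
python3 - <<'E'
from workcell import *
import cv2
o=get_obs();print(o)
for n in("scene","top"):
    c=read_camera(n);cv2.imwrite(f"pics/{n}0.png",c["pixels"][:,:,::-1]);print(c["K"],c["pose"].round(3),(c["depth"]>0).mean())
E
```

```text
pics
{'time': 0.0, 'joint_positions': array([-1.54738149e+00,  3.13432699e-01,  1.49846587e+00,  1.88690452e-05,
        1.33098074e+00, -2.23436787e-01]), 'qvel': array([ 5.47058776e-04, -5.02448066e-04,  5.44304111e-04,  1.63367553e-03,
        1.28910292e-03,  2.70694780e-05]), 'joint_efforts': array([-1.17968673e-03, -4.02213907e+01, -2.52276492e+01,  6.94457442e-02,
        3.52131331e-02, -8.03984130e-05]), 'ee_pos': array([ 0.12825479, -0.50904596,  0.40415895]), 'ee_rot': array([ 9.92392771e-01,  1.23110416e-01,  7.33497190e-05, -6.39196134e-04]), 'contact_force': array([-0.42783386,  0.03210262,  0.39092924]), 'moment': array([-0.03376859, -0.01476765,  0.00279426]), 'width': 0.998491697402334}
[[419.34851025   0.         319.0773471 ]
 [  0.         419.34851025 197.63932253]
 [  0.           0.           1.        ]] [[-0.577 -0.447  0.684  1.25 ]
 [ 0.817 -0.326  0.476  0.611]
 [ 0.009  0.833  0.553  0.628]
 [ 0.     0.     0.     1.   ]] 0.9961484375
[[426.61691797   0.         321.2044467 ]
 [  0.         426.61691797 197.48129587]
 [  0.           0.           1.        ]] [[ 0.017  0.997 -0.07   0.445]
 [-1.     0.016 -0.007  0.101]
 [-0.006  0.07   0.998  1.305]
 [ 0.     0.     0.     1.   ]] 0.99588671875
```

View pics/scene0.png

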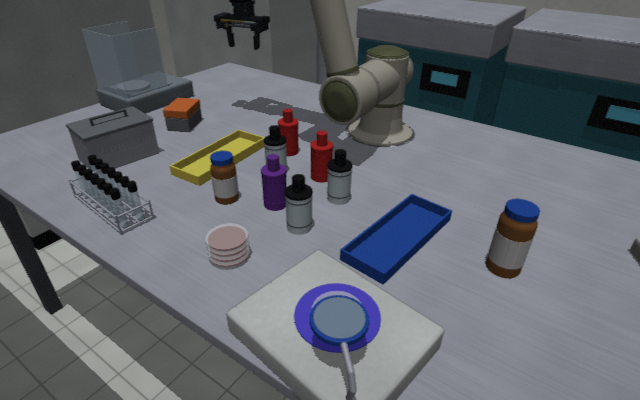

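View pics/top0.png

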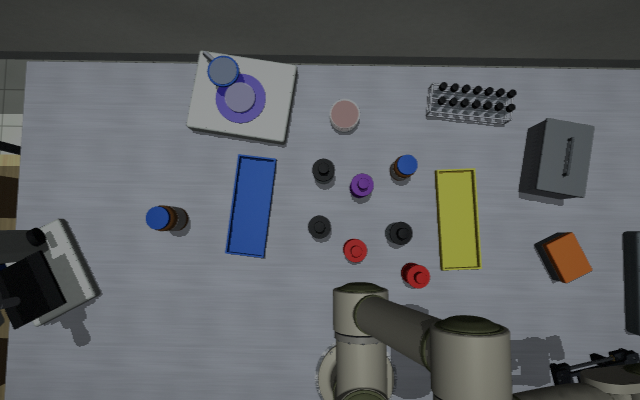

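The scene view shows metal canisters with black knobs at about (275,150), (340,178) and (298,205). In the top view they are at (323,171), (319,228) and (400,234). The look-alikes to leave are red at top (355,251) and (417,276), and purple at (362,186). Next I'll confirm with a crop and measure.

```bash
cat > h.py <<'E'
from workcell import *
import cv2, numpy as np
from scipy.spatial.transform import Rotation as R
def cloud(c,P):
    d=c["depth"];K=c["K"];v,u=np.mgrid[:400,:640]
    X=np.stack([(u-K[0,2])/K[0,0]*d,-(v-K[1,2])/K[1,1]*d,-d],-1)
    return X@P[:3,:3].T+P[:3,3]
def ray(c,P,u,v,z):
    K=c["K"];r=P[:3,:3]@np.array([(u-K[0,2])/K[0,0],-(v-K[1,2])/K[1,1],-1]);p=P[:3,3]
    return p+r*(z-p[2])/r[2]
E
python3 - <<'E'
from h import *
c=read_camera("top");P=c["pose"];W=cloud(c,P)
print(c.keys())
hsv=cv2.cvtColor(c["pixels"],cv2.COLOR_RGB2HSV)
for n,u,v in[("A",323,171),("B",319,228),("C",400,234),("red1",355,251),("red2",417,276),("purple",362,186),("reagent",404,166),("dishes",345,115),("side",158,218)]:
    w=W[v-16:v+17,u-16:u+17].reshape(-1,3)
    zt=np.percentile(w[:,2],98.5); t=w[w[:,2]>zt-.012]
    lo,hi=t.min(0),t.max(0)
    print(n,"ztop",zt.round(3),"mid",((lo+hi)/2).round(4)[:2],"ext",(hi-lo).round(3)[:2],len(t))
for n,m in[("blue",cv2.inRange(hsv,(105,120,40),(125,255,255))),("yellow",cv2.inRange(hsv,(22,100,60),(35,255,255)))]:
    k=max(cv2.findContours(m,cv2.RETR_EXTERNAL,cv2.CHAIN_APPROX_NONE)[0],key=cv2.contourArea)
    q=np.array([ray(c,P,*p[0],.03)[:2] for p in k],np.float32)
    print(n,cv2.minAreaRect(q))
s=read_camera("scene");cv2.imwrite("pics/crop.png",cv2.resize(s["pixels"][95:245,195:365][:,:,::-1],None,fx=4,fy=4,interpolation=cv2.INTER_CUBIC)[:,:680])
# scene view check of knob tops
Ws=cloud(s,s["pose"])
for x,y in[]:pass
t=(abs(Ws[...,2]-.139)<.006)&(s["pixels"].max(-1)<70)
n,_,st,ce=cv2.connectedComponentsWithStats(t.astype(np.uint8))
for i in range(1,n):
    if st[i,4]>15: w=Ws[_==i];print("scene",ce[i].round(),((w.min(0)+w.max(0))/2).round(3),st[i,4])
E
```

```text
dict_keys(['pixels', 'depth', 'K', 'pose'])
A ztop 0.144 mid [0.533  0.1054] ext [0.177 0.028] 96
B ztop 0.145 mid [0.4469 0.1136] ext [0.025 0.027] 97
C ztop 0.144 mid [ 0.433  -0.0141] ext [0.027 0.23 ] 106
red1 ztop 0.144 mid [0.4066 0.0496] ext [0.076 0.102] 100
red2 ztop 0.145 mid [ 0.3721 -0.0386] ext [0.145 0.279] 101
purple ztop 0.145 mid [0.5134 0.0411] ext [0.137 0.119] 100
reagent ztop 0.135 mid [ 0.5471 -0.0272] ext [0.205 0.256] 330
dishes ztop 0.064 mid [0.636 0.051] ext [0.383 0.1  ] 720
side ztop 0.164 mid [0.4637 0.3409] ext [0.062 0.48 ] 448
blue ((0.5071737766265869, 0.3212205171585083), (0.11634929478168488, 0.29993632435798645), 84.19975280761719)
yellow ((0.4776008725166321, -0.29958152770996094), (0.299592524766922, 0.11642228066921234), 3.3066744804382324)
scene [372.  42.] [-0.602 -0.376  0.139] 76
scene [453.  54.] [-0.758 -0.048  0.139] 300
scene [35. 54.] [ 0.455 -1.424  0.139] 34
scene [574.  77.] [-0.602  0.473  0.139] 457
scene [401.  98.] [-0.002  0.068  0.139] 17
scene [107. 115.] [ 0.653 -0.569  0.139] 81
scene [340. 122.] [0.289 0.008 0.139] 54
scene [275. 129.] [ 0.434 -0.111  0.139] 60
scene [340. 153.] [0.449 0.116 0.139] 91
scene [273. 161.] [ 0.574 -0.001  0.137] 31
scene [298. 179.] [0.611 0.108 0.139] 106
scene [511. 218.] [0.475 0.546 0.139] 72
```

View pics/crop.png

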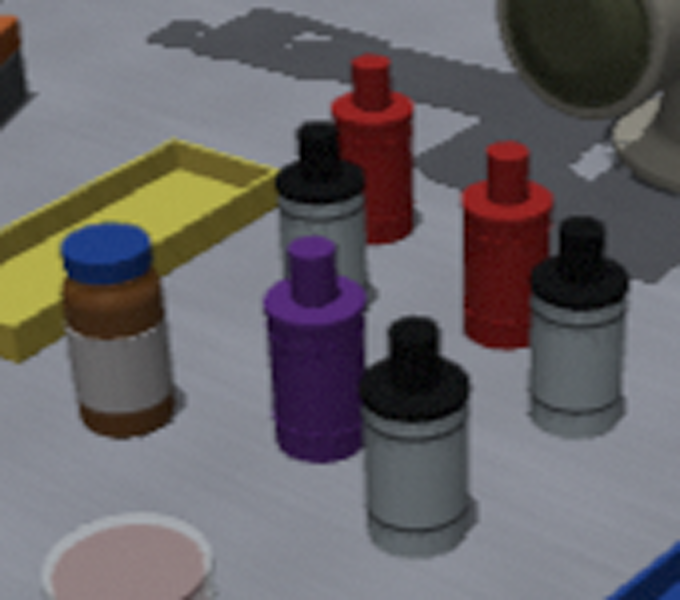

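The crop confirms that the three metal canisters with black knobs are the targets, and that the red and purple ones differ. World positions are A (0.610,0.108), B (0.448,0.115) and C (0.434,-0.112). The blue tray is at (0.507,0.321), turned -5.8°, and the yellow one at (0.478,-0.300), turned +3.3°. I'll start with C: align the tool with the world axes and move above it.

Request:
arm_command --pt "0 0 0 0.1235 5" --pt "0 0 0 0.1235 5" --pt "2.35 -3.05 0 0 5" --pt "2.35 -3.05 0 0 5" --pt "2.35 -3.05 0 0 5"

```text
time: 0.62
ee_pos: [0.1992, -0.4164, 0.4043]
ee_rot: [1.0, -0.001, -0.0, -0.0]
contact_force: [1.1, -0.5, 0.0]
width: 0.65
```

Request:
arm_command --pt "2.35 -3.05 0 0 5" --pt "2.35 -3.05 0 0 5" --pt "2.35 -3.05 0 0 5" --pt "2.35 -3.05 0 0 5" --pt "2.35 -3.05 0 0 5"

```text
time: 1.03
ee_pos: [0.317, -0.2634, 0.4048]
ee_rot: [1.0, -0.0, 0.0, 0.0]
contact_force: [0.7, -1.4, 0.6]
width: 0.569
```

Request:
arm_command --pt "2.35 -3.05 0 0 5" --pt "2.35 -3.05 0 0 5" --pt "2.35 -3.05 0 0 5" --pt "2.35 -3.05 0 0 5" --pt "2.35 -3.05 0 0 5"

```text
time: 1.45
ee_pos: [0.4346, -0.1108, 0.4048]
ee_rot: [1.0, -0.0, 0.0, 0.0]
contact_force: [0.1, -0.8, -0.1]
width: 0.569
```

Request:
arm_command --pt "0 0 0 0 5" --pt "0 0 0 0 5"

```text
time: 1.62
ee_pos: [0.4343, -0.1114, 0.4045]
ee_rot: [1.0, 0.002, -0.0, -0.0]
contact_force: [0.1, -1.2, 0.3]
width: 0.564
```

```bash
cat >> h.py <<'E'
def wrist_knob(x,y,rad=.03,ztop=.142):
    o=get_obs();T=np.eye(4);T[:3,:3]=R.from_quat(o["ee_rot"]).as_matrix();T[:3,3]=o["ee_pos"]
    c=read_camera("wrist");W=cloud(c,T@c["hand_eye"])
    m=(abs(W[...,2]-ztop)<.008)&(np.hypot(W[...,0]-x,W[...,1]-y)<rad)&(c["depth"]>0)
    w=W[m]
    print("n",m.sum(),"mid",((np.percentile(w,1,0)+np.percentile(w,99,0))/2).round(4) if len(w) else None,"med",np.median(w,0).round(4) if len(w) else None,"ext",np.ptp(w,0).round(3) if len(w) else None)
    return c,o
E
python3 - <<'E'
from h import *
c,o=wrist_knob(.434,-.112)
print(o["ee_pos"],o["contact_force"])
cv2.imwrite("pics/w1.png",c["pixels"][:,:,::-1])
E
```

```text
n 1273 mid [ 0.4335 -0.1141  0.1397] med [ 0.4342 -0.1138  0.1425] ext [0.029 0.029 0.011]
[ 0.43434779 -0.11138628  0.40448465] [ 0.09751884 -1.22895948  0.34322123]
```

View pics/w1.png

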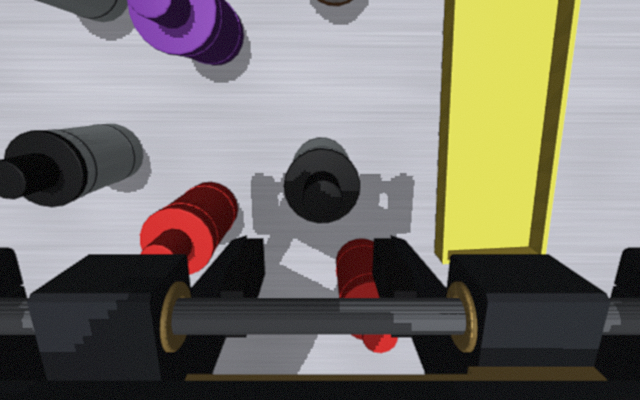

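The knob is directly ahead at pixel (322,185), at world (0.434,-0.114). Two reds, one purple and the yellow tray are also in view, all clear of it. I'll descend and grip.

Request:
arm_command --pt "0 0.25 3.5 0 5" --pt "0 0 3.5 0 5" --pt "0 0 3.0 0 5" --pt "0 0 1.8 0 5" --pt "0 0 0.8 0 5"

```text
time: 2.08
ee_pos: [0.4327, -0.1163, 0.2765]
ee_rot: [1.0, -0.001, -0.002, -0.001]
contact_force: [0.4, 0.2, 0.0]
width: 0.568
```

Request:
arm_command --pt "0 0 0 0 5" --pt "0 0 0 0 2" --pt "0 0 0 0 2" --pt "0 0 0 0 2" --pt "0 0 0 0 2"

```text
time: 2.5
ee_pos: [0.434, -0.1152, 0.2798]
ee_rot: [1.0, -0.0, 0.001, 0.0]
contact_force: [1.3, 1.9, 4.3]
width: 0.332
```

Request:
arm_command --pt "0 0 0 0 2" --pt "0 0 0 0 2" --pt "0 0 0 0 2"

```text
time: 2.75
ee_pos: [0.4341, -0.1151, 0.2798]
ee_rot: [1.0, -0.0, 0.001, 0.0]
contact_force: [-0.6, 2.4, 6.4]
width: 0.334
```

Request:
arm_command --pt "0 0 -0.8 0 2" --pt "0 0 -2 0 2" --pt "0 0 -2.5 0 2" --pt "0 0 -2 0 2" --pt "0 0 -1 0 2"

```text
time: 3.17
ee_pos: [0.4338, -0.1151, 0.3642]
ee_rot: [1.0, -0.0, 0.001, 0.001]
contact_force: [0.3, -0.5, -4.4]
width: 0.333
```

Request:
arm_command --pt "0 0 0 0 2" --pt "0 0 0 0 2" --pt "0 0 0 0 2" --pt "0 0 0 0 2" --pt "0 0 0 0 2"

```text
time: 3.58
ee_pos: [0.4337, -0.1151, 0.3609]
ee_rot: [1.0, -0.0, -0.001, -0.0]
contact_force: [0.1, -0.1, -5.3]
width: 0.33
```

Request:
arm_command --pt "0 0 0 0 2"

```text
time: 3.67
ee_pos: [0.4338, -0.1152, 0.3612]
ee_rot: [1.0, -0.0, -0.0, -0.0]
contact_force: [-0.3, 0.1, -5.3]
width: 0.334
```

Request:
arm_command --pt "0 0 0 0 2"

```text
time: 3.75
ee_pos: [0.4338, -0.1152, 0.3614]
ee_rot: [1.0, -0.0, -0.0, -0.0]
contact_force: [0.1, 0.4, -3.9]
width: 0.334
```

The force is about -5 N, or 0.5 kg, so C is loaded and goes to blue. I'll raise it over its neighbours and carry it to the near slot at (0.418,0.330).

Request:
arm_command --pt "0 0 -1 0 2" --pt "0 0 -2.5 0 2" --pt "0 0 -3 0 2" --pt "0 0 -2.5 0 2" --pt "0 0 -1 0 2"

```text
time: 4.17
ee_pos: [0.4338, -0.1151, 0.465]
ee_rot: [1.0, -0.0, 0.002, 0.001]
contact_force: [-0.3, -0.7, -5.1]
width: 0.333
```

Request:
arm_command --pt "-0.1 -1 0 0 2" --pt "-0.1 -2 0 0 2" --pt "-0.1 -3 0 0 2" --pt "-0.1 -3 0 0 2" --pt "-0.1 -3 0 0 2"

```text
time: 4.58
ee_pos: [0.4283, 0.0066, 0.4604]
ee_rot: [1.0, -0.0, -0.001, -0.0]
contact_force: [-0.1, 0.7, -4.7]
width: 0.331
```

Request:
arm_command --pt "-0.1 -3 0 0 2" --pt "-0.1 -3 0 0 2" --pt "-0.1 -3 0 0 2" --pt "-0.1 -3 0 0 2" --pt "-0.1 -3 0 0 2"

```text
time: 5.0
ee_pos: [0.423, 0.1568, 0.4605]
ee_rot: [1.0, 0.0, -0.001, 0.0]
contact_force: [0.8, -0.9, -4.6]
width: 0.33
```

Request:
arm_command --pt "-0.1 -3 0 0 2" --pt "-0.1 -3 0 0 2" --pt "-0.1 -3 0 0 2" --pt "-0.1 -3 0 0 2" --pt "-0.1 -2.5 0 0 2"

```text
time: 5.42
ee_pos: [0.4179, 0.3022, 0.4602]
ee_rot: [1.0, 0.0, -0.001, 0.0]
contact_force: [0.5, 0.2, -4.3]
width: 0.329
```

Request:
arm_command --pt "-0.1 -2 0 0 2" --pt "0 -1 0 0 2" --pt "0 0 0 0 2" --pt "0 0 0 0 2" --pt "0 0 0 0 2"

```text
time: 5.83
ee_pos: [0.418, 0.329, 0.4614]
ee_rot: [1.0, -0.0, -0.0, 0.0]
contact_force: [0.5, 0.4, -5.0]
width: 0.332
```

Request:
arm_command --pt "0 0 1.5 0 2" --pt "0 0 3 0 2" --pt "0 0 3 0 2" --pt "0 0 3 0 2" --pt "0 0 2.5 0 2"

```text
time: 6.25
ee_pos: [0.4178, 0.3285, 0.3299]
ee_rot: [1.0, -0.001, -0.0, 0.0]
contact_force: [-1.0, 1.2, -5.9]
width: 0.332
```

Request:
arm_command --pt "0 0 1.5 0 2" --pt "0 0 1 0 2" --pt "0 0 0.5 0 2" --pt "0 0 0.3 0 2" --pt "0 0 0 0 2"

```text
time: 6.67
ee_pos: [0.4181, 0.3296, 0.2991]
ee_rot: [1.0, -0.0, 0.0, -0.0]
contact_force: [0.3, -0.8, -4.4]
width: 0.333
```

Request:
arm_command --pt "0 0 0.2 0 2" --pt "0 0 0.2 0 2" --pt "0 0 0.2 0 2" --pt "0 0 0.2 0 2" --pt "0 0 0 0 2"

```text
time: 7.08
ee_pos: [0.4179, 0.3298, 0.2904]
ee_rot: [1.0, -0.0, -0.0, 0.0]
contact_force: [-0.4, 1.3, -5.8]
width: 0.332
```

Request:
arm_command --pt "0 0 0.15 0 2" --pt "0 0 0.15 0 2" --pt "0 0 0.1 0 2" --pt "0 0 0 0 2"

```text
time: 7.42
ee_pos: [0.4179, 0.3298, 0.2865]
ee_rot: [1.0, -0.0, -0.0, 0.0]
contact_force: [-0.9, 0.2, -5.4]
width: 0.329
```

Request:
arm_command --pt "0 0 0.1 0 2" --pt "0 0 0 0 2"

```text
time: 7.58
ee_pos: [0.4179, 0.3298, 0.2856]
ee_rot: [1.0, -0.0, -0.0, 0.0]
contact_force: [-0.6, -0.6, -5.6]
width: 0.331
```

Request:
arm_command --pt "0 0 0.1 0 2" --pt "0 0 0 0 2"

```text
time: 7.75
ee_pos: [0.418, 0.3299, 0.2849]
ee_rot: [1.0, -0.0, 0.0, -0.0]
contact_force: [0.4, 0.0, -3.4]
width: 0.328
```

Request:
arm_command --pt "0 0 0.1 0 2" --pt "0 0 0 0 2"

```text
time: 7.92
ee_pos: [0.4181, 0.33, 0.2848]
ee_rot: [1.0, -0.0, 0.001, -0.001]
contact_force: [-1.4, 1.1, 4.1]
width: 0.334
```

It has made contact at floor height. I'll release, rise and go above B.

Request:
arm_command --pt "0 0 0 0 5" --pt "0 0 0 0 5" --pt "0 0 0 0 5" --pt "0 0 0 0 5" --pt "0 0 0 0 5"

```text
time: 8.33
ee_pos: [0.4179, 0.3298, 0.2837]
ee_rot: [1.0, -0.0, 0.0, 0.0]
contact_force: [0.5, 0.2, 0.6]
width: 0.571
```

Request:
arm_command --pt "0 0 -1.5 0 5" --pt "0 0 -3 0 5" --pt "0 0 -3.5 0 5" --pt "0 0 -3.5 0 5" --pt "0 0 0 0 5"

```text
time: 8.75
ee_pos: [0.4182, 0.33, 0.4052]
ee_rot: [1.0, -0.0, 0.005, -0.002]
contact_force: [0.0, 0.3, 0.6]
width: 0.563
```

Request:
arm_command --pt "0.5 3.6 0 0 5" --pt "0.5 3.6 0 0 5" --pt "0.5 3.6 0 0 5" --pt "0.5 3.6 0 0 5" --pt "0.5 3.6 0 0 5"

```text
time: 9.17
ee_pos: [0.4427, 0.1482, 0.3984]
ee_rot: [1.0, 0.0, -0.0, 0.0]
contact_force: [0.5, -0.0, -0.1]
width: 0.569
```

Request:
arm_command --pt "0.5 3.5 0 0 5" --pt "0 0 0 0 5" --pt "0 0 0 0 5"

```text
time: 9.42
ee_pos: [0.4481, 0.1136, 0.3985]
ee_rot: [1.0, -0.002, -0.0, -0.0]
contact_force: [0.5, 0.5, -0.3]
width: 0.567
```

Run:
```python
from h import *
c,o=wrist_knob(.448,.115)
print(o["ee_pos"],o["contact_force"])
wrist_knob(.418,.330,ztop=.147)
```

```text
n 1332 mid [0.4474 0.115  0.1397] med [0.4482 0.1149 0.1425] ext [0.029 0.03  0.011]
[0.44807773 0.11360031 0.3984531 ] [ 0.45572595  0.48443505 -0.31569655]
n 1436 mid [0.4171 0.3299 0.1442] med [0.4189 0.3269 0.1473] ext [0.029 0.031 0.011]
```

C stands in the blue tray with its knob top at 0.147, which matches the tray floor height. Now I'll grip and weigh B.

Request:
arm_command --pt "0 -0.1 3.5 0 5" --pt "0 0 3.2 0 5" --pt "0 0 2.8 0 5" --pt "0 0 1.6 0 5" --pt "0 0 0.8 0 5"

```text
time: 9.93
ee_pos: [0.4472, 0.1171, 0.2775]
ee_rot: [1.0, 0.001, -0.002, -0.0]
contact_force: [-0.2, 0.4, 0.5]
width: 0.565
```

Request:
arm_command --pt "0 0 0 0 5" --pt "0 0 0 0 2" --pt "0 0 0 0 2" --pt "0 0 0 0 2" --pt "0 0 0 0 2"

```text
time: 10.35
ee_pos: [0.4481, 0.1159, 0.2807]
ee_rot: [1.0, -0.0, 0.001, 0.0]
contact_force: [1.0, -1.6, 2.8]
width: 0.331
```

Request:
arm_command --pt "0 0 0 0 2" --pt "0 0 0 0 2" --pt "0 0 0 0 2"

```text
time: 10.6
ee_pos: [0.4482, 0.1157, 0.2806]
ee_rot: [1.0, -0.0, 0.001, 0.0]
contact_force: [0.0, -1.9, 7.3]
width: 0.332
```

Request:
arm_command --pt "0 0 -0.8 0 2" --pt "0 0 -2 0 2" --pt "0 0 -2.5 0 2" --pt "0 0 -2 0 2" --pt "0 0 -1 0 2"

```text
time: 11.02
ee_pos: [0.4478, 0.1159, 0.3654]
ee_rot: [1.0, -0.0, 0.001, -0.0]
contact_force: [0.9, -0.3, -2.2]
width: 0.33
```

Request:
arm_command --pt "0 0 0 0 2" --pt "0 0 0 0 2" --pt "0 0 0 0 2" --pt "0 0 0 0 2" --pt "0 0 0 0 2"

```text
time: 11.43
ee_pos: [0.4478, 0.1158, 0.3619]
ee_rot: [1.0, -0.0, -0.001, -0.0]
contact_force: [0.6, 0.2, -2.7]
width: 0.332
```

Request:
arm_command --pt "0 0 0 0 2"

```text
time: 11.52
ee_pos: [0.4479, 0.1158, 0.3622]
ee_rot: [1.0, -0.0, -0.001, -0.0]
contact_force: [-0.5, -0.2, -2.2]
width: 0.329
```

Request:
arm_command --pt "0 0 0 0 2"

```text
time: 11.6
ee_pos: [0.4479, 0.1158, 0.3624]
ee_rot: [1.0, -0.0, -0.0, -0.0]
contact_force: [0.5, -0.9, -2.3]
width: 0.331
```

The force is about -2.4 N, so B is empty and goes to yellow, at (0.418,-0.303).

Request:
arm_command --pt "0 0 -1 0 2" --pt "0 0 -2.5 0 2" --pt "0 0 -3 0 2" --pt "0 0 -2.5 0 2" --pt "0 0 -1 0 2"

```text
time: 12.02
ee_pos: [0.4478, 0.1159, 0.4658]
ee_rot: [1.0, -0.0, 0.002, -0.0]
contact_force: [-0.5, 0.7, -2.0]
width: 0.331
```

Request:
arm_command --pt "-0.2 1 0 0 2" --pt "-0.2 2 0 0 2" --pt "-0.2 3 0 0 2" --pt "-0.2 3 0 0 2" --pt "-0.2 3 0 0 2"

```text
time: 12.43
ee_pos: [0.4372, -0.0058, 0.4607]
ee_rot: [1.0, 0.0, -0.001, -0.0]
contact_force: [1.1, -0.6, -1.9]
width: 0.327
```

Request:
arm_command --pt "-0.2 3 0 0 2" --pt "-0.2 3 0 0 2" --pt "-0.2 3 0 0 2" --pt "-0.2 3 0 0 2" --pt "-0.2 3 0 0 2"

```text
time: 12.85
ee_pos: [0.427, -0.1561, 0.4607]
ee_rot: [1.0, -0.0, -0.001, -0.001]
contact_force: [1.5, -0.4, -2.1]
width: 0.333
```

Request:
arm_command --pt "-0.2 3 0 0 2" --pt "-0.2 3 0 0 2" --pt "-0.2 3 0 0 2" --pt "-0.2 2.5 0 0 2" --pt "-0.2 2 0 0 2"

```text
time: 13.27
ee_pos: [0.4168, -0.2916, 0.4603]
ee_rot: [1.0, -0.001, -0.001, -0.001]
contact_force: [0.4, 0.0, -2.3]
width: 0.333
```

Request:
arm_command --pt "0 1.4 0 0 2" --pt "0 0 0 0 2" --pt "0 0 0 0 2" --pt "0 0 0 0 2" --pt "0 0 0 0 2"

```text
time: 13.68
ee_pos: [0.4179, -0.3023, 0.4626]
ee_rot: [1.0, 0.0, -0.0, -0.0]
contact_force: [0.7, 0.7, -1.9]
width: 0.334
```

Request:
arm_command --pt "0 0 1.5 0 2" --pt "0 0 3 0 2" --pt "0 0 3 0 2" --pt "0 0 3 0 2" --pt "0 0 2.5 0 2"

```text
time: 14.1
ee_pos: [0.4177, -0.302, 0.331]
ee_rot: [1.0, 0.001, -0.0, -0.0]
contact_force: [-0.3, -0.6, -1.4]
width: 0.335
```

Request:
arm_command --pt "0 0 1.5 0 2" --pt "0 0 1 0 2" --pt "0 0 0.5 0 2" --pt "0 0 0.3 0 2" --pt "0 0 0 0 2"

```text
time: 14.52
ee_pos: [0.418, -0.3031, 0.3001]
ee_rot: [1.0, 0.0, 0.0, 0.0]
contact_force: [-0.5, 0.1, -2.0]
width: 0.333
```

Request:
arm_command --pt "0 0 0.2 0 2" --pt "0 0 0.2 0 2" --pt "0 0 0.2 0 2" --pt "0 0 0.2 0 2" --pt "0 0 0 0 2"

```text
time: 14.93
ee_pos: [0.4177, -0.3031, 0.2915]
ee_rot: [1.0, -0.0, -0.0, -0.0]
contact_force: [-0.5, 0.9, -1.5]
width: 0.331
```

Request:
arm_command --pt "0 0 0.15 0 2" --pt "0 0 0.15 0 2" --pt "0 0 0.1 0 2" --pt "0 0 0 0 2"

```text
time: 15.27
ee_pos: [0.4178, -0.3031, 0.2875]
ee_rot: [1.0, -0.0, -0.0, -0.0]
contact_force: [-0.2, 0.4, -1.4]
width: 0.334
```

Request:
arm_command --pt "0 0 0.1 0 2" --pt "0 0 0 0 2"

```text
time: 15.43
ee_pos: [0.4178, -0.3031, 0.2866]
ee_rot: [1.0, -0.0, -0.0, -0.0]
contact_force: [-0.6, 0.2, -2.5]
width: 0.329
```

Request:
arm_command --pt "0 0 0.1 0 2" --pt "0 0 0 0 2"

```text
time: 15.6
ee_pos: [0.4178, -0.3032, 0.2858]
ee_rot: [1.0, -0.0, 0.0, 0.0]
contact_force: [0.4, -1.0, -1.7]
width: 0.334
```

Request:
arm_command --pt "0 0 0.1 0 2" --pt "0 0 0 0 2"

```text
time: 15.77
ee_pos: [0.4179, -0.3034, 0.2856]
ee_rot: [1.0, -0.0, 0.001, 0.001]
contact_force: [-1.2, 0.6, 5.7]
width: 0.335
```

Request:
arm_command --pt "0 0 0 0 5" --pt "0 0 0 0 5" --pt "0 0 0 0 5" --pt "0 0 0 0 5" --pt "0 0 0 0 5"

```text
time: 16.18
ee_pos: [0.4178, -0.3032, 0.2846]
ee_rot: [1.0, -0.0, -0.0, -0.0]
contact_force: [-0.5, -0.2, 0.3]
width: 0.565
```

Request:
arm_command --pt "0 0 -1.5 0 5" --pt "0 0 -3 0 5" --pt "0 0 -3.5 0 5" --pt "0 0 -3.5 0 5" --pt "0 0 0 0 5"

```text
time: 16.6
ee_pos: [0.4181, -0.3033, 0.4061]
ee_rot: [1.0, -0.0, 0.004, 0.004]
contact_force: [-0.1, 0.5, 0.8]
width: 0.568
```

Request:
arm_command --pt "1.6 -3.4 0 0 5" --pt "1.6 -3.4 0 0 5" --pt "1.6 -3.4 0 0 5" --pt "1.6 -3.4 0 0 5" --pt "1.6 -3.4 0 0 5"

```text
time: 17.02
ee_pos: [0.4982, -0.1315, 0.3994]
ee_rot: [1.0, -0.0, -0.0, -0.0]
contact_force: [0.6, 0.8, 0.7]
width: 0.571
```

Request:
arm_command --pt "1.6 -3.4 0 0 5" --pt "1.6 -3.4 0 0 5" --pt "1.6 -3.4 0 0 5" --pt "1.6 -3.4 0 0 5" --pt "1.6 -3.4 0 0 5"

```text
time: 17.43
ee_pos: [0.5783, 0.0387, 0.3992]
ee_rot: [1.0, -0.0, -0.0, -0.0]
contact_force: [0.2, -1.2, 0.8]
width: 0.567
```

Request:
arm_command --pt "1.6 -3.4 0 0 5" --pt "1.6 -3.4 0 0 5" --pt "0 0 0 0 5" --pt "0 0 0 0 5"

```text
time: 17.77
ee_pos: [0.6101, 0.1062, 0.3986]
ee_rot: [1.0, 0.001, -0.001, 0.0]
contact_force: [0.0, -0.9, 0.0]
width: 0.567
```

Run:
```python
from h import *
c,o=wrist_knob(.61,.108)
print(o["ee_pos"],o["contact_force"])
```

```text
n 1332 mid [0.6092 0.1067 0.1398] med [0.61   0.1067 0.1425] ext [0.029 0.029 0.01 ]
[0.61007582 0.10619326 0.39856023] [ 0.04111701 -0.94402018  0.03379544]
```

Request:
arm_command --pt "0 0 3.5 0 5" --pt "0 0 3.2 0 5" --pt "0 0 2.8 0 5" --pt "0 0 1.6 0 5" --pt "0 0 0.8 0 5"

```text
time: 18.23
ee_pos: [0.6092, 0.1032, 0.2782]
ee_rot: [1.0, -0.001, -0.002, 0.0]
contact_force: [0.2, -0.1, -0.3]
width: 0.568
```

Request:
arm_command --pt "0 0 0 0 5" --pt "0 0 0 0 2" --pt "0 0 0 0 2" --pt "0 0 0 0 2" --pt "0 0 0 0 2"

```text
time: 18.65
ee_pos: [0.61, 0.1049, 0.2821]
ee_rot: [1.0, -0.0, 0.001, -0.0]
contact_force: [0.8, 0.6, 4.3]
width: 0.333
```

Request:
arm_command --pt "0 0 0 0 2" --pt "0 0 0 0 2" --pt "0 0 0 0 2"

```text
time: 18.9
ee_pos: [0.6101, 0.105, 0.2821]
ee_rot: [1.0, -0.0, 0.001, -0.0]
contact_force: [0.7, 2.8, 7.1]
width: 0.337
```

Request:
arm_command --pt "0 0 -0.8 0 2" --pt "0 0 -2 0 2" --pt "0 0 -2.5 0 2" --pt "0 0 -2 0 2" --pt "0 0 -1 0 2"

```text
time: 19.32
ee_pos: [0.6098, 0.1048, 0.3661]
ee_rot: [1.0, -0.0, 0.001, 0.0]
contact_force: [0.1, 0.3, -4.8]
width: 0.334
```

Request:
arm_command --pt "0 0 0 0 2" --pt "0 0 0 0 2" --pt "0 0 0 0 2" --pt "0 0 0 0 2" --pt "0 0 0 0 2"

```text
time: 19.73
ee_pos: [0.6098, 0.1048, 0.3625]
ee_rot: [1.0, -0.0, -0.001, -0.0]
contact_force: [-0.6, -0.7, -4.4]
width: 0.33
```

Request:
arm_command --pt "0 0 0 0 2"

```text
time: 19.82
ee_pos: [0.6099, 0.1048, 0.363]
ee_rot: [1.0, -0.0, -0.001, 0.0]
contact_force: [-0.2, 0.0, -5.8]
width: 0.331
```

Request:
arm_command --pt "0 0 0 0 2"

```text
time: 19.9
ee_pos: [0.6099, 0.1048, 0.3633]
ee_rot: [1.0, -0.0, -0.0, 0.0]
contact_force: [0.2, 0.1, -5.2]
width: 0.331
```

The force is about -5.2 N, so A is loaded. It goes to blue at (0.557,0.316) by a clear, direct path.

Request:
arm_command --pt "-0.53 -1 0 0 2" --pt "-0.53 -2 0 0 2" --pt "-0.53 -3 0 0 2" --pt "-0.53 -3 0 0 2" --pt "-0.53 -3 0 0 2"

```text
time: 20.32
ee_pos: [0.5825, 0.2266, 0.3638]
ee_rot: [1.0, -0.0, -0.0, -0.0]
contact_force: [0.7, -0.2, -5.0]
width: 0.329
```

Request:
arm_command --pt "-0.53 -3 0 0 2" --pt "-0.53 -2.5 0 0 2" --pt "-0.53 -2 0 0 2" --pt "-0.53 -1.1 0 0 2" --pt "-0.53 -0.5 0 0 2"

```text
time: 20.73
ee_pos: [0.5559, 0.3175, 0.3635]
ee_rot: [1.0, 0.001, -0.0, -0.0]
contact_force: [0.2, 0.4, -4.6]
width: 0.333
```

Request:
arm_command --pt "0 0 0 0 2" --pt "0 0 0 0 2" --pt "0 0 0 0 2"

```text
time: 20.98
ee_pos: [0.5573, 0.3148, 0.3638]
ee_rot: [1.0, -0.001, 0.0, 0.0]
contact_force: [-0.1, 0.2, -4.4]
width: 0.329
```

Request:
arm_command --pt "0 0 1.5 0 2" --pt "0 0 2.5 0 2" --pt "0 0 1.5 0 2" --pt "0 0 1.0 0 2" --pt "0 0 0.3 0 2"

```text
time: 21.4
ee_pos: [0.5571, 0.3149, 0.2941]
ee_rot: [1.0, -0.001, -0.001, 0.0]
contact_force: [-0.3, 0.1, -5.3]
width: 0.331
```

Request:
arm_command --pt "0 0 0.15 0 2" --pt "0 0 0.15 0 2" --pt "0 0 0 0 2" --pt "0 0 0 0 2"

```text
time: 21.73
ee_pos: [0.557, 0.3158, 0.2936]
ee_rot: [1.0, -0.0, 0.001, -0.0]
contact_force: [-0.7, -0.1, -4.8]
width: 0.328
```

Expected contact is at about 0.287.

Request:
arm_command --pt "0 0 0.15 0 2" --pt "0 0 0.15 0 2" --pt "0 0 0.1 0 2" --pt "0 0 0 0 2"

```text
time: 22.07
ee_pos: [0.5569, 0.3158, 0.2885]
ee_rot: [1.0, -0.0, -0.0, 0.0]
contact_force: [-0.1, -0.1, -4.7]
width: 0.332
```

Request:
arm_command --pt "0 0 0.1 0 2" --pt "0 0 0 0 2"

```text
time: 22.23
ee_pos: [0.5569, 0.3158, 0.2876]
ee_rot: [1.0, -0.0, -0.0, 0.0]
contact_force: [-0.4, 0.3, -4.9]
width: 0.327
```

Request:
arm_command --pt "0 0 0.1 0 2" --pt "0 0 0 0 2"

```text
time: 22.4
ee_pos: [0.557, 0.3159, 0.2871]
ee_rot: [1.0, -0.0, 0.0, -0.0]
contact_force: [-0.8, -0.3, -1.1]
width: 0.327
```

Request:
arm_command --pt "0 0 0.05 0 2" --pt "0 0 0 0 5" --pt "0 0 0 0 5" --pt "0 0 0 0 5" --pt "0 0 0 0 5"

```text
time: 22.82
ee_pos: [0.557, 0.3158, 0.2864]
ee_rot: [1.0, -0.0, 0.0, -0.0]
contact_force: [-0.7, -0.1, -0.1]
width: 0.565
```

Request:
arm_command --pt "0 0 0 0 5" --pt "0 0 -1.5 0 5" --pt "0 0 -3 0 5" --pt "0 0 -4 0 5" --pt "0 0 -4 0 5"

```text
time: 23.23
ee_pos: [0.5567, 0.3157, 0.4123]
ee_rot: [1.0, -0.0, -0.001, 0.0]
contact_force: [1.0, -0.8, 0.5]
width: 0.567
```

Request:
arm_command --pt "-3 2.5 0 0 5" --pt "-3 2.5 0 0 5" --pt "-3 2.5 0 0 5" --pt "-3 2.5 0 0 5" --pt "-3 2.5 0 0 5"

```text
time: 23.65
ee_pos: [0.4051, 0.1899, 0.4111]
ee_rot: [1.0, 0.0, 0.0, 0.0]
contact_force: [1.1, -0.3, 1.3]
width: 0.566
```

Request:
arm_command --pt "-2 3 0 0 5" --pt "-2 3 0 0 5" --pt "0 0 0 0 5" --pt "0 0 0 0 5" --pt "0 0 0 0 5"

```text
time: 24.07
ee_pos: [0.3672, 0.131, 0.4116]
ee_rot: [1.0, -0.0, 0.001, -0.0]
contact_force: [0.1, -0.5, 0.2]
width: 0.57
```

Run:
```python
from h import *
print(get_obs()["contact_force"],get_obs()["width"])
a=read_camera("top");b=read_camera("scene")
W=cloud(a,a["pose"])
for n,x,y in[("C",.417,.330),("A",.557,.316),("B",.418,-.303)]:
    for lab,z in(("knob",.147),("lid",.111)):
        m=(abs(W[...,2]-z)<.008)&(np.hypot(W[...,0]-x,W[...,1]-y)<.06);w=W[m]
        print(n,lab,m.sum(),((w.min(0)+w.max(0))/2).round(3) if len(w) else "")
cv2.imwrite("pics/final.png",np.vstack([cv2.resize(a["pixels"],(480,300)),cv2.resize(b["pixels"],(480,300))])[:,:,::-1])
```

```text
[ 0.09206226 -0.51917693  0.17285832] 0.5700622720506898
C knob 93 [0.417 0.329 0.147]
C lid 315 [0.417 0.329 0.111]
A knob 96 [0.554 0.315 0.146]
A lid 306 [0.555 0.316 0.112]
B knob 101 [ 0.417 -0.305  0.147]
B lid 307 [ 0.416 -0.305  0.111]
```

View pics/final.png

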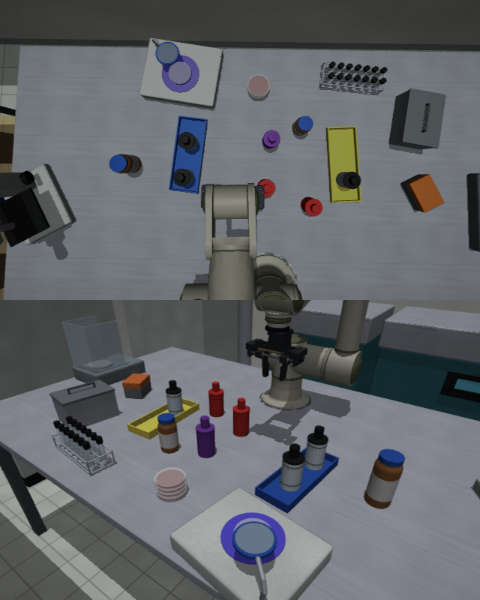

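The final view shows two canisters upright in the blue tray, at top-panel pixels (187,142) and (183,178), and one in the yellow tray at (347,180). The bystanders and look-alikes have not moved, and the gripper is empty and clear. I'm handing in.

```bash
python3 -c "
from workcell import *
print(close_job())"
```

```text
the job is handed in; nothing more can be done
None
```

The job is done and handed in at about 24 s of robot time. I weighed each canister by lifting it. My labels a, b and c are my own, since the three look alike.

| Canister | Force when lifted | Judged | Now standing at (x, y) |
|---|---|---|---|
| a | about 5.2 N | loaded | blue tray (0.555, 0.316) |
| b | about 2.4 N | empty | yellow tray (0.417, -0.305) |
| c | about 5 N | loaded | blue tray (0.417, 0.329) |

- **Placement:** in the last camera check, all three knob tops were 0.146–0.147 m up with the lid centred below the knob. That fits canisters standing upright on the tray floors.
- **Set-down forces:** the highest reading while setting one down was about 6 N.
- **Other objects:** the bottles, dish stack and red and purple look-alikes looked unmoved in the final picture; I checked those by eye only. The gripper was open and clear of everything.
- **Failures:** no check failed or disagreed.

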